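# Slide a brake pad under the spring clip of an inspection fixture

## Robot

A 7-joint arm with a two-finger parallel gripper is mounted at the origin on the work surface. World frame = base frame: x ahead of the robot, y to its left, z up, the work surface at z = 0. Lengths are in m, angles in rad, forces in N, time in s.
With the tool pointing down it reaches from about 0.425 to 0.875 m from the base axis. Payload 4.7 kg.
Tool frame: the origin (TCP) lies between the finger pads; the fingertips stand 8 mm ahead of it and the grasp point (between the pads) lies 11 mm behind it; z points along the fingers, y is the direction in which the jaws open and shut (so a half turn about z gives the same grasp; the last joint's range is limited). The gripper opens to 87 mm and grips with 3 to 60 N. Pads are 19 mm wide; open, the fingers measure 117 mm over their backs; the gripper's body (75 mm by 190 mm) begins 51 mm behind the grasp point.
Start: joints at [-1.285, 0.321, -0.07, 1.45, 0.023, 1.371, -0.057], TCP at [0.175, 0.626, 0.231] pointing down, gripper open.
Joint ranges: [-2.86, 2.86], [-0.3, 2.09], [-1.38, 1.24], [0.06, 2.45], [-1.56, 4.7], [0.09, 2.05], [-2.69, 2.69]. Speed limits (rad/s): [2.57, 2.57, 3.14, 3.14, 3.14, 3.14, 3.14].

## Interface

Orientations are given as a rotation vector (axis times angle).
In Python, from bench import ctrl, optics, ticket gives the robot as it stands.
- The arm moves only by the tool play_rows, never from a script. Its argument "motion" is a list of rows, each a list of 5 numbers: the closure, from 0 (fully open) to 1 (shut), then the shift along the tool's x, y, z in cm, then the turn about the tool's z in rad. In form: [[jaw, tx, ty, tz, spin], ...]. A call has 1 to 20 rows; each row shifts and turns the commanded pose from where the row before left it, along the tool's axes as they then stand; what a row does not reach is not made up. A row lasts 1/8 s, in which the tool goes at most 62.5 mm and 10.7 degrees, less where a joint would pass 70% of its speed; a pose out of reach is approached as far as the arm can. A call is refused whole if a number of a shift passes 6.25 or a number of a turn 0.188, either way. A call with a gripper value outside its range is refused whole. The fingers move at their own pace and stop on an object; "force" is the grip in N (left out, the last holds). Time passes only in rows, so rows that do not move let the fingers close. It gives the time, the measured TCP pose, the force and the opening at its end, in the units of the state.
- ctrl.get_state(): the state, without advancing time (a new reading comes with each control period).
- optics.get_image(name): name is "side" or "top"; returns the picture (400x640x3 uint8, red, green, blue); there is no depth.
- optics.calibration(name): a dict with "K" (3x3 intrinsics, pixels), "distortion" ([k1, k2, p1, p2, k3] as OpenCV has them; the pictures are not rectified), "pose" (4x4, takes a point from camera to world coordinates). Camera axes: x right, y down, z forward; pixel columns grow to the right and rows downward; lengths in m; the calibration is good to about 2 mm. A picture is of the moment at which its call begins. calibration takes no time and is no camera call.
- ticket.close_job(): hands the job in, once; it reports no verdict.
The state is a dict: "time": time; "joint_positions": joint angles; "qd": joint speeds; "joint_torque": joint torques, N m; "position": TCP position; "tool_rot": TCP orientation; "ft_force": force on the tool from outside, world axes, zero at the start; "torque": the same for the moment, N m; "grip_width": opening from 0.0 (shut) to 1.0 (fully open).
Only numpy, scipy, OpenCV 4.12 (cv2) and the standard library are available. Lean on these libraries where they do the work, as an engineer would, in place of code of your own. Each camera call takes 0.05 s, during which the arm holds its last target.

## Task

Load the brake pad (blue back plate) into the inspection fixture without picking it up: hold the long red thumb bar of the spring clip down with one fingertip, and meanwhile with the other fingertip push the pad along its lane beneath the raised yellow lip until it is fully home against the end stop. Only then let the bar up so that the clip closes on the pad. Leave everything else on the bench where it is.

Things in the scene. Friction and masses are not known exactly. Their poses are not given: they have to be found in the camera images.
- fixture: Fixed aluminium fixture on the bench: base plate 20 mm thick, from x -130 to +80 and y -45 to +95 mm of its origin, which lies on the bench surface on the lane's centre line, level with the clip's yellow lip. +x is the way the pad is pushed (away from the robot, within 30 degrees), +y the side of the red bar. A dial gauge 90 mm high stands at x 50 to 70, y -50 to -6 mm.
- lane_floor (a point): Point on the lane's floor (z = 20 mm) at fixture x = -50 mm on the centre line; axes as the fixture's. The lane runs along fixture x between two low rails: inner faces 33.5 mm either side, tops 7 mm above the floor; the rails are slick.
- end_stop (a point): Foot of the dark end stop's face that the pad must meet, at fixture x = +28 mm on the centre line, on the lane floor. The stop is 56 mm wide and 14 mm high.
- clip (a joint): Clip angle (rad). 0: empty and shut, lip 11 mm above the lane floor, blocking the 18 mm pad. 0.42: bar fully down at its end of travel, lip 22 mm or more above the floor. About 0.25: closed on the pad; the pad passes freely above 0.3. If it is let up below 0.28 while the pad is half under, the run is spoilt. A spring shuts it: about 4 N at the middle of the bar's width to start, 9 N fully down.
- hinge_mid (a point): Point on the clip's hinge line, which runs along fixture x at fixture y = 43, z = 28 mm; its lugs (tops at z = 33 mm) stand at fixture x = -121 and +12 mm. Pressing the bar (to the +y side) down raises the arm and lip (to the -y side).
- bar_mid (a point): Middle of the top face of the red thumb bar; moves with the clip. The bar is 118 mm long along fixture x (this point at x = -54 mm) and 26 mm wide. Shut, it slopes up to +y by 0.38 rad, this point at y = 67, z = 41 mm; fully pressed it is nearly level, top at z = 30 mm, y = 70 mm. It is slick (friction about 0.2): a pressing fingertip slides along it.
- lip (a point): Centre of the underside of the yellow lip, 12 mm along x, 10 mm along y, over the lane at fixture x = 0, y = 9 mm; z = 31 mm shut and empty, 38 mm when closed on the pad. Its steel arm, 16 mm along x, spans from hinge to lip, top 48 mm above the bench when shut, about 62 mm with the bar down.
- pad_center (a point): Centre of the loose brake pad to load, 0.15 to 0.31 kg: 50 mm along x, 64 mm along y, 18 mm thick; blue back plate 5 mm below, brown-grey lining above (58 mm wide), upright flush ends 25 mm either side of this point. It starts in the lane short of the lip, axes along the fixture's. Fully home, this point is at fixture x = +3, y = 0, z = 29 mm.
- old_pad: Worn brake pad with rusty brown back plate, 50 x 64 x 9 mm, lying on the bench beside the fixture; origin under its centre. Leave alone.
- bolt: Loose steel bolt standing on its head on the fixture's far corner on the bar's side, 18 mm across, 34 mm high; origin under its centre. Leave alone.
- tin: Yellow tin with a white lid, 52 mm across, 36 mm high, on the bench beside the bar's side of the fixture; origin under its centre. Leave alone.
- meter: Green electrical meter, 150 x 85 x 46 mm, origin under its centre. Leave alone.
- can: Red bottle with white cap, 60 mm across, 130 mm high, origin under its centre. Leave alone.
- fob: Black car key fob, about 90 x 34 x 13 mm, origin under its centre. Leave alone.
- wrench: Steel wrench, 180 mm long, lying flat along its x. Leave alone.
- pen: Black pen, 130 x 10 x 10 mm, lying along its x, origin under its centre. Leave alone.
Not all that is in view belongs to the job. What is shaped like the part that bears pad_center but green or turquoise is not meant.

How it is judged:
By the outcome, as a careful person would: the job done as asked, in the order asked, and still so for the second after the job is handed in, with the robot touching nothing.
It also fails if it takes over 38 s, if anything falls off the work surface, if the arm or the gripper's body presses on something with over 40 N, if the wrist force passes 120 N, or if a joint passes its speed limit or range.

## Working session

There is one attempt and no reset: what is moved stays moved. The work goes in short steps, Python scripts to look and compute and a tool call to move; the robot and the scene stay as the last step left them, time stands still between calls to the robot, and variables do not carry over. Pictures are saved under pics/ and viewed, and the job is handed in when it is done.

Besides the shell and the picture viewer there is one more tool, called as name(argument=value, ...), one argument or row to a line, values as JSON. play_rows: Moves the arm, as the interface text tells. Its arguments: {"type":"object","properties":{"motion":{"type":"array"},"force":{"type":"number"}},"required":["motion"]}

```bash
ls; mkdir -p pics; python3 - <<'E'
from bench import ctrl, optics, ticket
import cv2
for n in("side","top"):
    im=optics.get_image(n); cv2.imwrite(f"pics/{n}0.png",im[:,:,::-1])
    c=optics.calibration(n); print(n,c)
print(ctrl.get_state())
E
```

```text
pics
side {'K': array([[376.12612367,   0.        , 315.12461469],
       [  0.        , 376.12612367, 198.98368005],
       [  0.        ,   0.        ,   1.        ]]), 'distortion': array([0.028825, 0.      , 0.      , 0.      , 0.      ]), 'pose': array([[-0.95172133, -0.22645729,  0.20722841,  0.31232611],
       [-0.30661662,  0.73340346, -0.60671707,  0.57102577],
       [-0.01458653, -0.64096525, -0.76743129,  0.78182466],
       [ 0.        ,  0.        ,  0.        ,  1.        ]])}
top {'K': array([[423.45862324,   0.        , 314.19863618],
       [  0.        , 423.45862324, 204.62555361],
       [  0.        ,   0.        ,   1.        ]]), 'distortion': array([0.00800937, 0.        , 0.        , 0.        , 0.        ]), 'pose': array([[-0.02789326, -0.98464216,  0.17234207,  0.30693918],
       [-0.99957118,  0.02901162,  0.00397333, -0.0035806 ],
       [-0.00891224, -0.17215734, -0.98502915,  1.12773053],
       [ 0.        ,  0.        ,  0.        ,  1.        ]])}
{'time': 0.1, 'joint_positions': array([-1.28490596,  0.32173926, -0.07010543,  1.45155915,  0.02264595,
        1.37082266, -0.05688912]), 'qd': array([ 1.20964042e-04, -2.86758008e-03,  1.81622044e-05, -2.47220517e-03,
        5.80135829e-04, -4.35179041e-04,  4.99479888e-05]), 'joint_torque': array([-4.24372074e-04, -4.92570341e+01, -4.05963929e-01, -3.13396275e+01,
       -6.42943732e-02,  3.95241415e-02,  8.43005751e-05]), 'position': array([0.17441425, 0.62565106, 0.22957422]), 'tool_rot': array([-4.25495028e-01, -3.11253982e+00,  2.73067179e-03]), 'ft_force': array([ 0.19230053,  0.07861524, -0.55432086]), 'torque': array([-0.03438194, -0.00271988,  0.02381561]), 'grip_width': 1.0025384356116165}
```

View pics/side0.png

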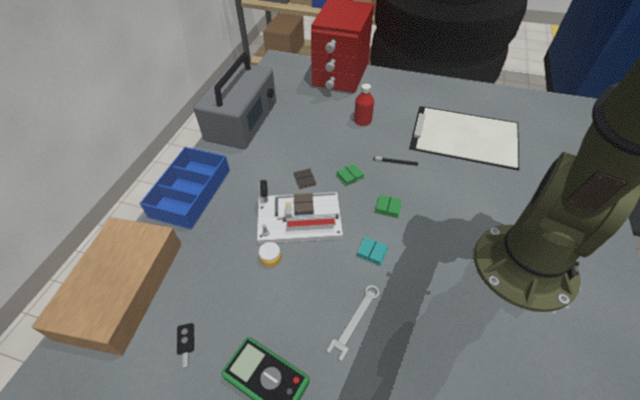

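View pics/top0.png

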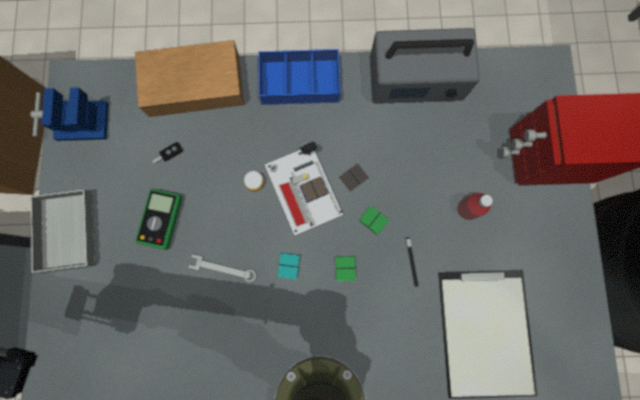

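```bash
python3 - <<'E'
import cv2
a=cv2.imread("pics/top0.png")[135:245,235:375]; cv2.imwrite("pics/top0c.png",cv2.resize(a,None,fx=5.5,fy=5.4,interpolation=cv2.INTER_CUBIC))
a=cv2.imread("pics/side0.png")[160:270,240:360]; cv2.imwrite("pics/side0c.png",cv2.resize(a,None,fx=5.4,fy=5.4,interpolation=cv2.INTER_CUBIC))
E
```

```text
(no output)
```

View pics/top0c.png

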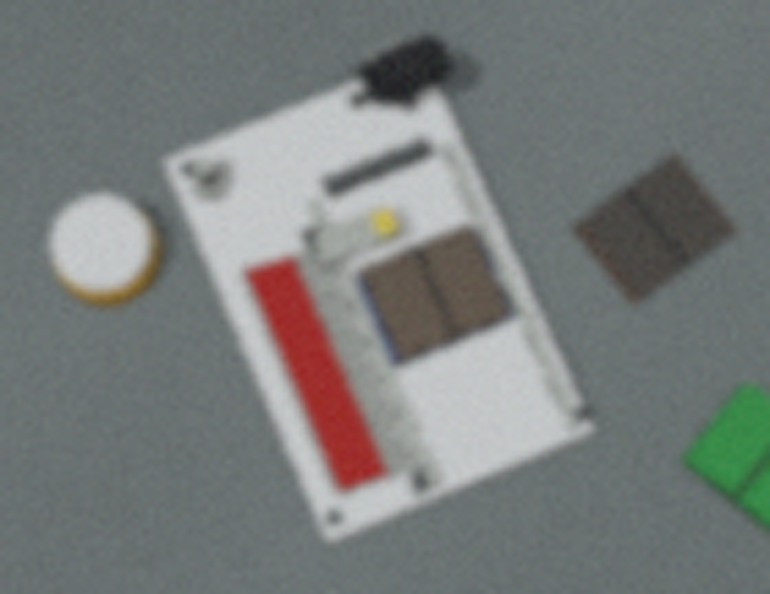

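View pics/side0c.png

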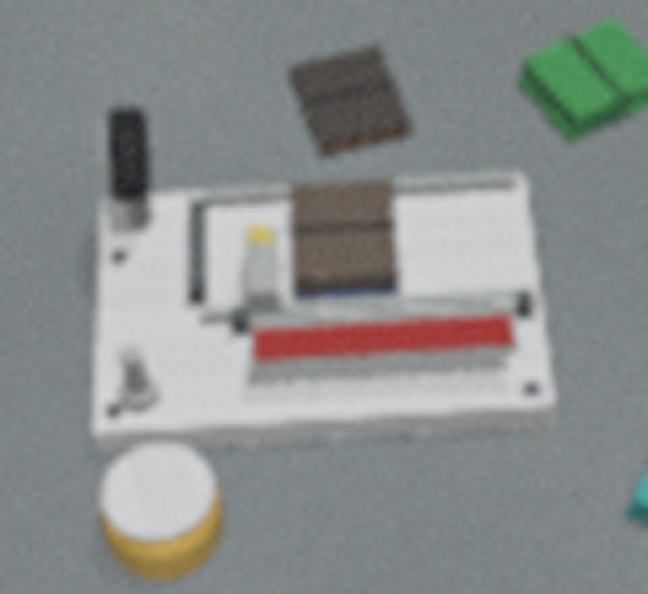

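```bash
cat > h.py <<'E'
import numpy as np, cv2
from bench import ctrl, optics, ticket
CAL={n:optics.calibration(n) for n in("top","side")}
def proj(n,P):
    c=CAL[n]; T=np.linalg.inv(c["pose"]); P=np.atleast_2d(P).astype(float)
    r,_=cv2.Rodrigues(T[:3,:3]); return cv2.projectPoints(P,r,T[:3,3],c["K"],c["distortion"])[0][:,0]
def unproj(n,uv,z):
    c=CAL[n]; p=cv2.undistortPoints(np.array(uv,float).reshape(-1,1,2),c["K"],c["distortion"])[:,0]
    d=np.c_[p,np.ones(len(p))]@c["pose"][:3,:3].T; o=c["pose"][:3,3]
    return o+d*((z-o[2])/d[:,2])[:,None]
def F2W(f,P):
    x,y,a=f; P=np.atleast_2d(P).astype(float); c,s=np.cos(a),np.sin(a)
    return np.c_[x+c*P[:,0]-s*P[:,1], y+s*P[:,0]+c*P[:,1], P[:,2]]
E
cat > fit.py <<'E'
from h import *
from scipy.optimize import least_squares
c,s=13*np.cos(.38),13*np.sin(.38)
bar=[[5,67+c,41+s],[5,67-c,41-s],[-113,67-c,41-s],[-113,67+c,41+s]]
top=[([80,95,20],(165,160)),([-130,95,20],(330,532)),([-130,-45,20],(590,424)),
 (bar[0],(247,272)),(bar[1],(298,258)),(bar[2],(386,472)),(bar[3],(342,490))]
side=[([80,95,20],(97,426)),([-130,95,20],(549,405)),([-130,-45,20],(526,176)),
 (bar[0],(254,360)),(bar[1],(256,328)),(bar[2],(512,318)),(bar[3],(515,347))]
U={"top":lambda u:((np.array(u)+.5)/[5.5,5.4]-.5+[235,135]),"side":lambda u:((np.array(u)+.5)/5.4-.5+[240,160])}
obs=[("top",np.array(p)/1e3,U["top"](u)) for p,u in top]+[("side",np.array(p)/1e3,U["side"](u)) for p,u in side]
def res(f): return np.concatenate([(proj(n,F2W(f,p))[0]-u) for n,p,u in obs])
if __name__=="__main__":
    for sel in (obs,obs[:7],obs[7:]):
        o=sel
        r=least_squares(lambda f:np.concatenate([(proj(n,F2W(f,p))[0]-u) for n,p,u in o]),[.55,.0,.4])
        print(r.x.round(4),np.degrees(r.x[2])); print(r.fun.reshape(-1,2).round(2).tolist())
        if o is obs: f=r.x
    for n,uv in(("top",[(473,228),(360,270),(398,362),(513,308)]),("side",[(293,184),(390,184),(396,290),(295,287)])):
        P=unproj(n,[U[n](u) for u in uv],.038); d=P[:,:2]-f[:2]; c,s=np.cos(f[2]),np.sin(f[2])
        print(n,"pad corners fix mm",np.c_[c*d[:,0]+s*d[:,1],-s*d[:,0]+c*d[:,1]].round(4)*1000, (np.c_[c*d[:,0]+s*d[:,1],-s*d[:,0]+c*d[:,1]].mean(0)*1e3).round(1))
E
python3 fit.py
```

```text
[0.5762 0.0149 0.3703] 21.214128232292975
[[-0.21, -0.29], [-0.69, 2.21], [1.01, 1.68], [-0.12, -0.4], [-0.6, -0.49], [0.55, 0.7], [-0.22, 0.5], [-1.66, 0.78], [0.82, -0.26], [-0.38, -0.97], [-0.65, -0.31], [-0.82, -0.04], [-0.59, -0.84], [-0.15, -0.65]]
[0.578  0.0155 0.3805] 21.800715215600032
[[-0.59, -0.52], [-0.34, 1.65], [1.14, 0.63], [-0.28, -0.81], [-0.79, -0.97], [0.79, 0.02], [0.05, -0.1]]
[0.5743 0.0144 0.3578] 20.49759736372195
[[-1.36, 0.5], [1.19, 0.35], [0.6, -0.5], [-0.28, -0.28], [-0.33, -0.01], [-0.05, -0.34], [0.28, -0.13]]
top pad corners fix mm [[-16.1 -29.2]
 [-14.4  28.9]
 [-63.6  29.7]
 [-60.4 -31.2]] [-38.6  -0.4]
side pad corners fix mm [[-15.9 -28.9]
 [-62.7 -25.6]
 [-62.1  39.2]
 [-15.4  34.1]] [-39.    4.7]
```

```bash
sed -i 's/(330,532)/(328,540)/; s/(590,424)/(592,429)/' fit.py; cat >> fit.py <<'E'
    for n,fl,(ox,oy,w,h) in(("top","pics/top0.png",(235,135,140,110)),("side","pics/side0.png",(240,160,120,110))):
        im=cv2.resize(cv2.imread(fl)[oy:oy+h,ox:ox+w],None,fx=5.4,fy=5.4,interpolation=cv2.INTER_CUBIC)
        def poly(P,col):
            q=(proj(n,F2W(f,np.array(P)/1e3))-[ox,oy]+.5)*5.4-.5
            cv2.polylines(im,[q.round().astype(int)],True,col,1)
        poly([[80,95,20],[-130,95,20],[-130,-45,20],[80,-45,20]],(255,0,0)); poly(bar,(0,255,0))
        poly([[28,28,34],[28,-28,34],[28,-28,20],[28,28,20]],(255,0,255))
        for X in (-39,): poly([[X+25,29,38],[X-25,29,38],[X-25,-29,38],[X+25,-29,38]],(0,255,255))
        poly([[50,-50,90],[70,-50,90],[70,-6,90],[50,-6,90]],(0,128,255))
        poly([[-6,14,31],[6,14,31],[6,4,31],[-6,4,31]],(255,255,0))
        cv2.imwrite(f"pics/{n}_ov.png",im)
E
python3 fit.py
```

```text
[0.5756 0.0147 0.367 ] 21.02738011089348
[[-0.08, -0.24], [-0.44, 0.89], [0.61, 1.07], [-0.08, -0.29], [-0.55, -0.35], [0.48, 0.9], [-0.31, 0.68], [-1.55, 0.69], [0.95, -0.12], [-0.09, -0.86], [-0.52, -0.32], [-0.66, -0.04], [-0.42, -0.73], [-0.0, -0.53]]
[0.5769 0.0151 0.3745] 21.455690987390348
[[-0.34, -0.38], [-0.16, 0.51], [0.72, 0.33], [-0.17, -0.56], [-0.66, -0.68], [0.67, 0.43], [-0.09, 0.27]]
[0.5743 0.0144 0.3578] 20.49759736372195
[[-1.36, 0.5], [1.19, 0.35], [0.6, -0.5], [-0.28, -0.28], [-0.33, -0.01], [-0.05, -0.34], [0.28, -0.13]]
top pad corners fix mm [[-15.5 -29.2]
 [-13.9  28.8]
 [-63.1  29.5]
 [-59.7 -31.4]] [-38.   -0.6]
side pad corners fix mm [[-15.2 -29. ]
 [-62.  -25.8]
 [-61.6  38.9]
 [-15.   34.1]] [-38.5   4.5]
```

View pics/top_ov.png

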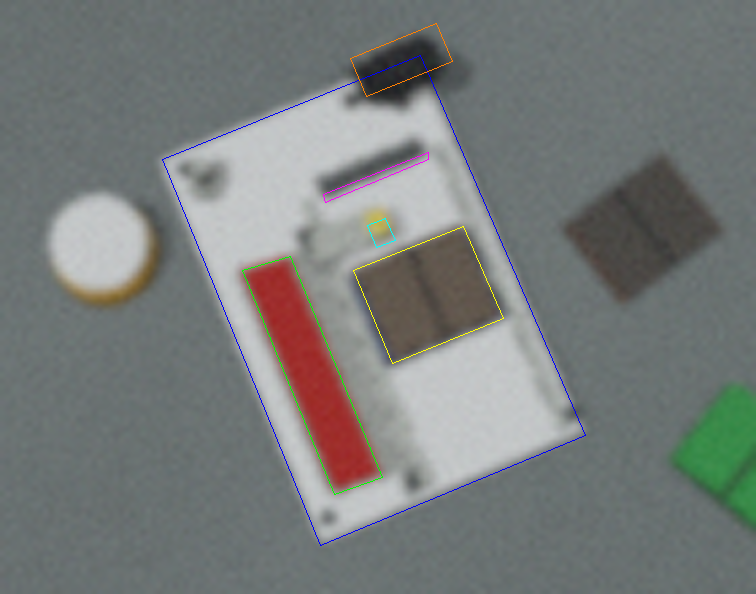

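View pics/side_ov.png

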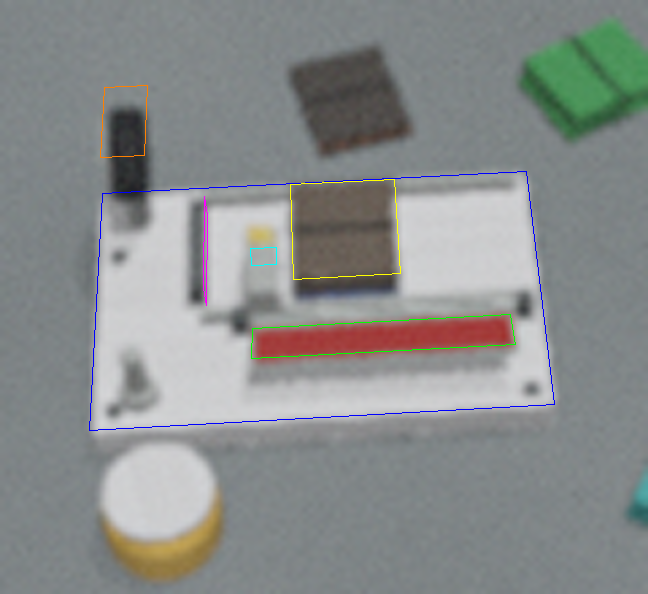

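```bash
cat >> h.py <<'E'
from scipy.spatial.transform import Rotation as R
FX=(.5758,.0148,.368)
def stat():
    s=ctrl.get_state(); Rm=R.from_rotvec(s["tool_rot"]).as_matrix(); p=s["position"]
    c,q=np.cos(FX[2]),np.sin(FX[2]); d=p[:2]-FX[:2]
    print("t",round(s["time"],2),"fixture xy mm",np.round([1e3*(c*d[0]+q*d[1]),1e3*(-q*d[0]+c*d[1])],1),"tipz",round(1e3*(p[2]-.008),1),"grip mm",round(87*s["grip_width"],1))
    fw=s["ft_force"]; print("F fix",np.round([c*fw[0]+q*fw[1],-q*fw[0]+c*fw[1],fw[2]],1),"tau",s["torque"].round(2),"j",s["joint_positions"].round(2))
    ty=Rm[:,1]; print("spin needed",round(-(((FX[2]+np.pi/2)-np.arctan2(ty[1],ty[0])+np.pi)%(2*np.pi)-np.pi),4),"z axis",Rm[:,2].round(3))
    return p,Rm
def to(P):
    p,Rm=stat(); g=F2W(FX,np.array(P)/1e3)[0]+[0,0,.008]
    print("tool shift cm",(Rm.T@(g-p)*100).round(2))
E
python3 -c "
from h import *
to([-83,35.5,150])"
```

```text
t 0.1 fixture xy mm [-154.8  714.4] tipz 221.6 grip mm 87.2
F fix [ 0.2  0.  -0.6] tau [-0.03 -0.    0.02] j [-1.28  0.32 -0.07  1.45  0.02  1.37 -0.06]
spin needed -0.6397 z axis [-0.    -0.002 -1.   ]
tool shift cm [-46.28 -50.17   7.25]
```

play_rows(
  motion=[
    [0.2, -3.3, -3.58, 0.5, 0],
    [0.37, -3.3, -3.58, 0.5, 0],
    [0.37, -3.3, -3.58, 0.5, 0],
    [0.37, -3.3, -3.58, 0.5, 0],
    [0.37, -3.3, -3.58, 0.5, 0],
    [0.37, -3.3, -3.58, 0.5, 0],
    [0.37, -3.3, -3.58, 0.5, 0],
    [0.37, -3.3, -3.58, 0.5, 0],
    [0.37, -3.3, -3.58, 0.5, 0],
    [0.37, -3.3, -3.58, 0.5, 0],
    [0.37, -3.3, -3.58, 0.5, 0],
    [0.37, -3.3, -3.58, 0.5, 0],
    [0.37, -3.3, -3.58, 0.5, 0],
    [0.37, -3.3, -3.58, 0.5, 0],
    [0.37, 0, 0, 0, -0.16],
    [0.37, 0, 0, 0, -0.16],
    [0.37, 0, 0, 0, -0.16],
    [0.37, 0, 0, 0, -0.16],
    [0.37, 0, 0, 0, 0],
    [0.37, 0, 0, 0, 0],
  ],
  force=40,
)

```text
time: 2.6
position: [0.4849, 0.0193, 0.1604]
tool_rot: [0.571, -3.089, -0.0]
ft_force: [-0.5, -0.6, -0.6]
grip_width: 0.632
```

```bash
python3 -c "
from h import *
to([-83,35.5,70])
for n in('side','top'): cv2.imwrite(f'pics/{n}1.png',cv2.resize(optics.get_image(n)[110:270,200:400,::-1],None,fx=3.7,fy=3.7,interpolation=2))"
```

```text
t 2.6 fixture xy mm [-83.2  36.9] tipz 152.4 grip mm 55.0
F fix [-0.7 -0.3 -0.6] tau [0.07 0.06 0.01] j [-0.64  0.01  0.55  1.96 -0.    1.18  1.85]
spin needed -0.0024 z axis [-0.  0. -1.]
tool shift cm [-0.02 -0.14  8.24]
```

View pics/side1.png

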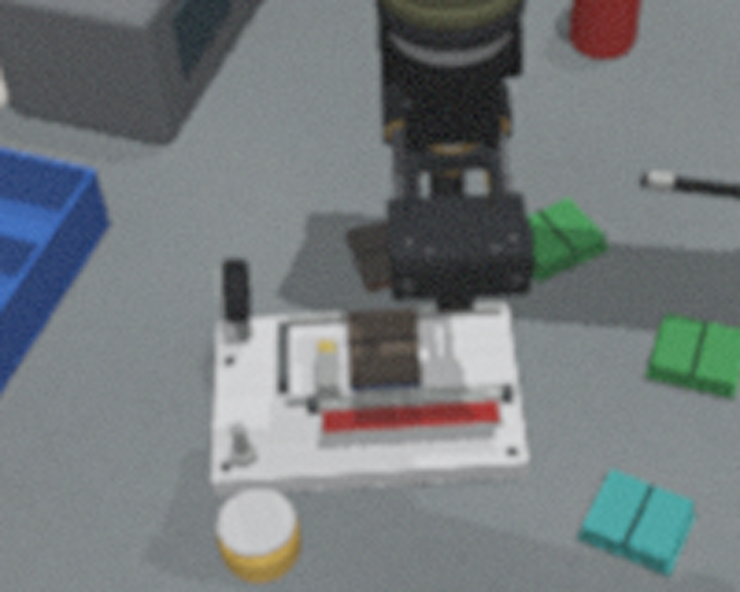

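View pics/top1.png

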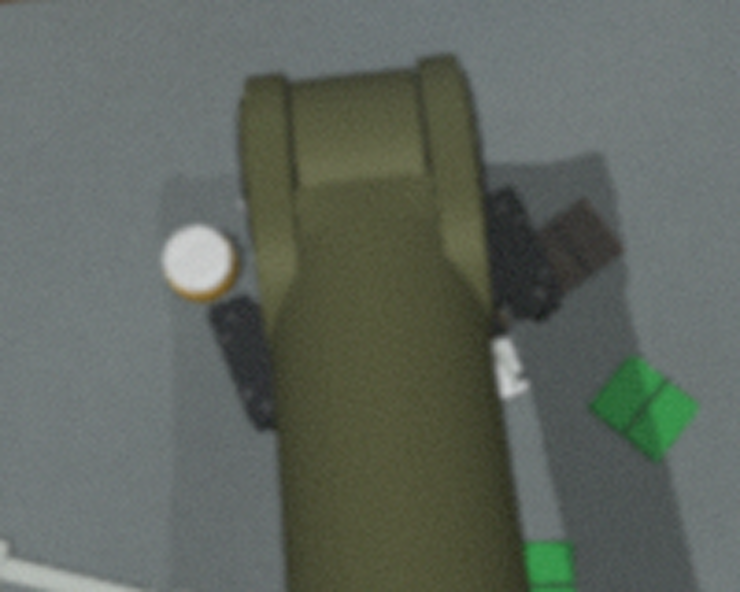

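play_rows(
  motion=[
    [0.37, 0, -0.15, 3, 0],
    [0.37, 0, 0, 3, 0],
    [0.37, 0, 0, 2.8, 0],
    [0.37, 0, 0, 0, 0],
    [0.37, 0, 0, 0, 0],
  ],
)

```text
time: 3.32
position: [0.4863, 0.0179, 0.0735]
tool_rot: [-0.574, 3.087, -0.0]
ft_force: [0.4, -0.1, -0.1]
grip_width: 0.63
```

```bash
cat > look.py <<'E'
from h import *
import sys
stat()
im=optics.get_image('side')[160:270,240:360,::-1]
cv2.imwrite(f'pics/{sys.argv[1]}.png',cv2.resize(im,None,fx=5.4,fy=5.4,interpolation=2))
E
python3 look.py s2
```

```text
t 3.33 fixture xy mm [-82.4  35.1] tipz 65.5 grip mm 54.8
F fix [ 0.3 -0.3 -0.1] tau [ 0.08  0.04 -0.05] j [-0.62  0.12  0.56  2.05 -0.08  0.99  1.92]
spin needed -0.0003 z axis [ 0.001  0.    -1.   ]
```

View pics/s2.png

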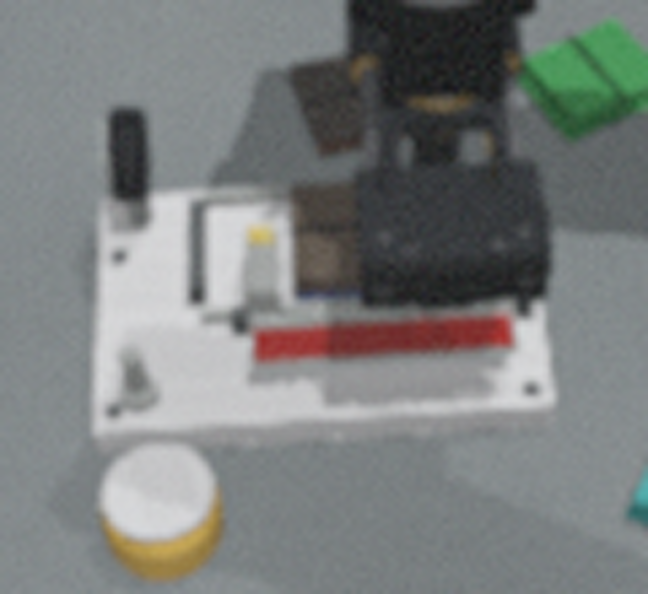

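play_rows(
  motion=[
    [0.37, 0, 0, 1.2, 0],
    [0.37, 0, 0, 0.8, 0],
    [0.37, 0, 0, 0.4, 0],
    [0.37, 0, 0, 0.4, 0],
    [0.37, 0, 0, 0, 0],
    [0.37, 0, 0, 0, 0],
  ],
)

```text
time: 4.12
position: [0.486, 0.0181, 0.045]
tool_rot: [-0.575, 3.088, 0.0]
ft_force: [-0.5, -0.2, 4.2]
grip_width: 0.629
```

```bash
python3 look.py s3
```

```text
t 4.12 fixture xy mm [-82.6  35.3] tipz 37.0 grip mm 54.7
F fix [-0.5 -0.   4.2] tau [0.29 0.16 0.01] j [-0.61  0.17  0.56  2.07 -0.11  0.93  1.95]
spin needed 0.0003 z axis [ 0.001  0.    -1.   ]
```

View pics/s3.png

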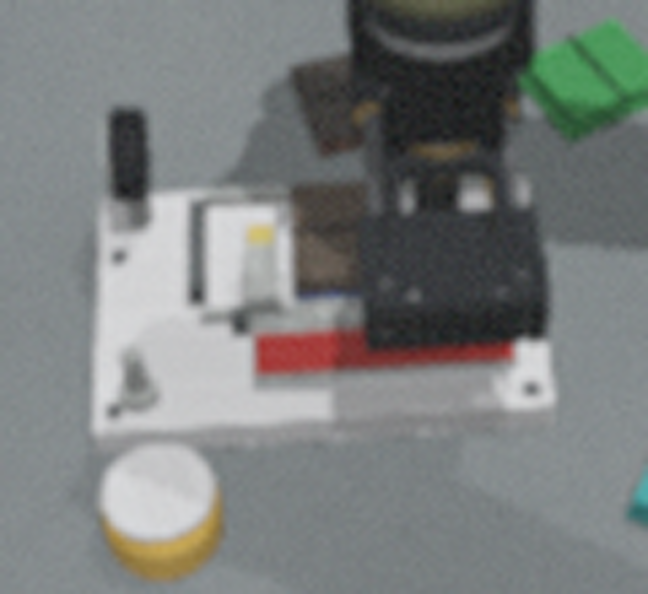

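play_rows(
  motion=[
    [0.37, 0, 0, 0.25, 0],
    [0.37, 0, 0, 0.25, 0],
    [0.37, 0, 0, 0, 0],
    [0.37, 0, 0, 0, 0],
  ],
)

```text
time: 4.68
position: [0.4858, 0.0187, 0.0401]
tool_rot: [-0.576, 3.088, 0.002]
ft_force: [-1.3, 1.3, 6.8]
grip_width: 0.634
```

```bash
python3 -c "
from h import *
stat()"
```

```text
t 4.67 fixture xy mm [-82.5  36.1] tipz 32.1 grip mm 55.1
F fix [-0.8  1.7  6.8] tau [0.63 0.32 0.02] j [-0.61  0.18  0.56  2.07 -0.12  0.92  1.95]
spin needed 0.0006 z axis [ 0.     0.001 -1.   ]
```

play_rows(
  motion=[
    [0.37, 0, 0, 0.1, 0],
    [0.37, 0, 0, 0, 0],
  ],
)

```text
time: 4.92
position: [0.4857, 0.0188, 0.0391]
tool_rot: [-0.576, 3.088, 0.002]
ft_force: [-2.1, 2.4, 7.9]
grip_width: 0.634
```

play_rows(
  motion=[
    [0.37, 0, 0, 0.1, 0],
    [0.37, 0, 0, 0, 0],
  ],
)

```text
time: 5.18
position: [0.4858, 0.0189, 0.0382]
tool_rot: [-0.576, 3.088, 0.002]
ft_force: [-2.3, 3.0, 8.0]
grip_width: 0.631
```

```bash
python3 look.py s4
```

```text
t 5.17 fixture xy mm [-82.5  36.3] tipz 30.2 grip mm 54.9
F fix [-1.   3.6  8. ] tau [0.67 0.52 0.04] j [-0.61  0.18  0.55  2.07 -0.12  0.92  1.95]
spin needed 0.0006 z axis [ 0.     0.002 -1.   ]
```

View pics/s4.png

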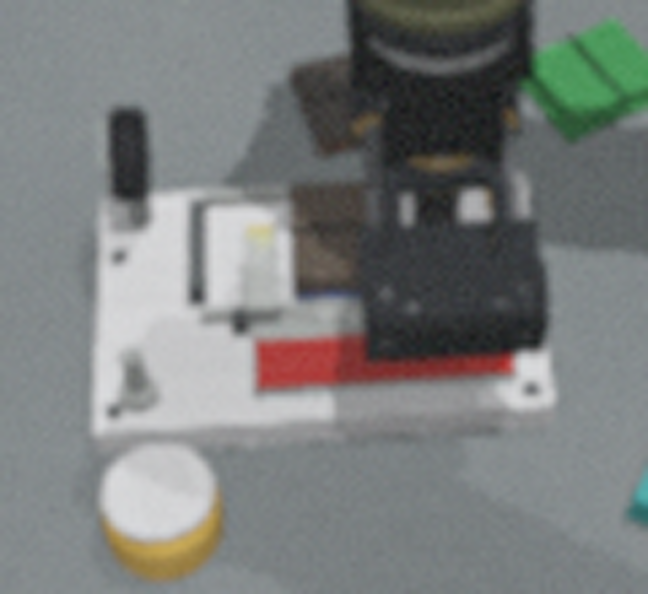

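```bash
cat > ang.py <<'E'
from h import *
# rotate bar about hinge (y43,z28) by th
def barp(th,x):
    out=[]
    for s in(13,-13):
        y,z=67+s*np.cos(.38)-43,41+s*np.sin(.38)-28
        out.append([x,43+y*np.cos(th)+z*np.sin(th),28-y*np.sin(th)+z*np.cos(th)])
    return out
for th in(0,.2,.3,.36,.42):
  for x in(5,-113):
    b=np.array(barp(th,x)); q=(proj('side',F2W(FX,b/1e3))-[240,160]+.5)*5.4-.5
    print(th,x,b[:,2].round(1),b[:,1].round(1),q.round().tolist())
E
python3 ang.py
```

```text
0 5 [45.8 36.2] [79.1 54.9] [[251.0, 358.0], [252.0, 328.0]]
0 -113 [45.8 36.2] [79.1 54.9] [[515.0, 344.0], [509.0, 314.0]]
0.2 5 [38.3 33.6] [81.9 56.3] [[252.0, 373.0], [253.0, 334.0]]
0.2 -113 [38.3 33.6] [81.9 56.3] [[515.0, 359.0], [510.0, 320.0]]
0.3 5 [34.4 32.3] [82.7 56.8] [[253.0, 380.0], [253.0, 336.0]]
0.3 -113 [34.4 32.3] [82.7 56.8] [[515.0, 366.0], [510.0, 322.0]]
0.36 5 [32.  31.5] [83. 57.] [[253.0, 384.0], [253.0, 338.0]]
0.36 -113 [32.  31.5] [83. 57.] [[515.0, 369.0], [510.0, 324.0]]
0.42 5 [29.6 30.6] [83.2 57.2] [[254.0, 387.0], [253.0, 339.0]]
0.42 -113 [29.6 30.6] [83.2 57.2] [[515.0, 373.0], [510.0, 325.0]]
```

play_rows(
  motion=[
    [0.37, -0.2, 0, 0.03, 0],
    [0.37, -0.3, 0, 0, 0],
    [0.37, -0.3, 0, 0, 0],
    [0.37, -0.3, 0, 0, 0],
    [0.37, -0.3, 0, 0, 0],
    [0.37, -0.3, 0, 0, 0],
    [0.37, 0, 0, 0, 0],
  ],
)

```text
time: 6.1
position: [0.5006, 0.0232, 0.0381]
tool_rot: [0.574, -3.086, -0.0]
ft_force: [-4.9, -3.1, 14.2]
grip_width: 0.628
```

```bash
python3 look.py s5
```

```text
t 6.1 fixture xy mm [-67.2  34.8] tipz 30.1 grip mm 54.6
F fix [-5.7 -1.1 14.2] tau [-0.03  1.4   0.1 ] j [-0.6   0.22  0.55  2.04 -0.14  0.93  1.96]
spin needed -0.0002 z axis [-0.002 -0.    -1.   ]
```

View pics/s5.png

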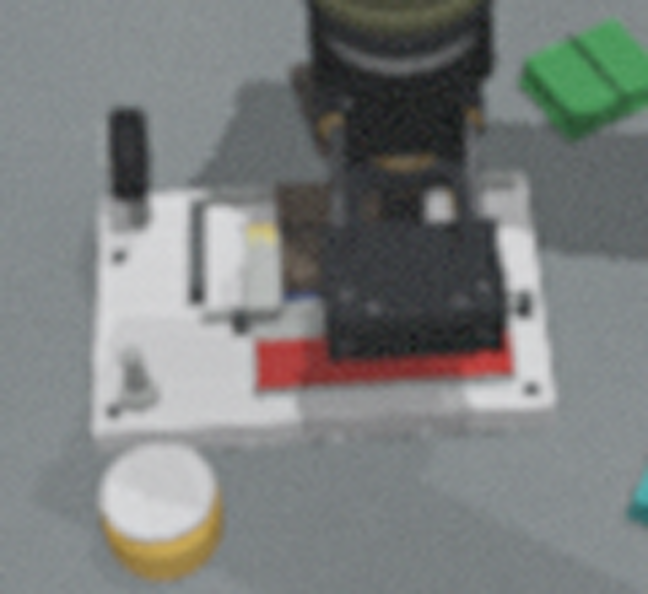

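play_rows(
  motion=[
    [0.37, -0.25, 0, -0.03, 0],
    [0.37, -0.25, 0, 0, 0],
    [0.37, -0.25, 0, 0, 0],
    [0.37, -0.25, 0, 0, 0],
    [0.37, -0.25, 0, 0, 0],
    [0.37, -0.25, 0, 0, 0],
    [0.37, -0.25, 0, 0, 0],
  ],
)

```text
time: 7.02
position: [0.5164, 0.0293, 0.0382]
tool_rot: [0.574, -3.085, -0.0]
ft_force: [-5.1, -2.0, 13.1]
grip_width: 0.632
```

```bash
python3 look.py s6
```

```text
t 7.03 fixture xy mm [-50.2  34.9] tipz 30.2 grip mm 55.0
F fix [-5.5 -0.1 13.1] tau [-0.12  1.48  0.11] j [-0.6   0.25  0.54  2.   -0.16  0.94  1.97]
spin needed -0.0003 z axis [-0.003 -0.001 -1.   ]
```

View pics/s6.png

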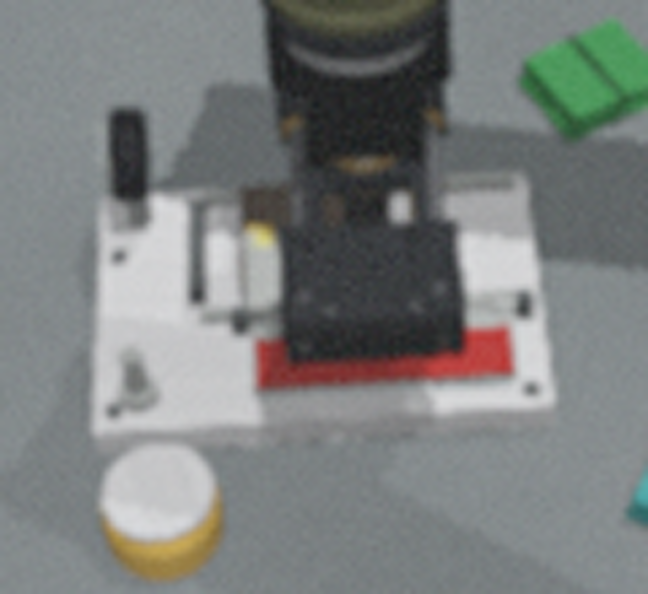

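play_rows(
  motion=[
    [0.37, -0.25, 0, 0, 0],
    [0.37, -0.25, 0, 0, 0],
    [0.37, -0.25, 0, 0, 0],
    [0.37, -0.25, 0, 0, 0],
    [0.37, -0.25, 0, 0, 0],
    [0.37, -0.2, 0, 0, 0],
    [0.37, 0, 0, 0, 0],
  ],
)

```text
time: 7.95
position: [0.5303, 0.0345, 0.0382]
tool_rot: [0.574, -3.086, 0.0]
ft_force: [-4.7, -2.5, 12.8]
grip_width: 0.631
```

```bash
python3 look.py s7
```

```text
t 7.95 fixture xy mm [-35.3  34.8] tipz 30.2 grip mm 54.9
F fix [-5.3 -0.7 12.8] tau [-0.04  1.3   0.12] j [-0.59  0.28  0.54  1.97 -0.17  0.94  1.97]
spin needed -0.0003 z axis [-0.003 -0.001 -1.   ]
```

View pics/s7.png

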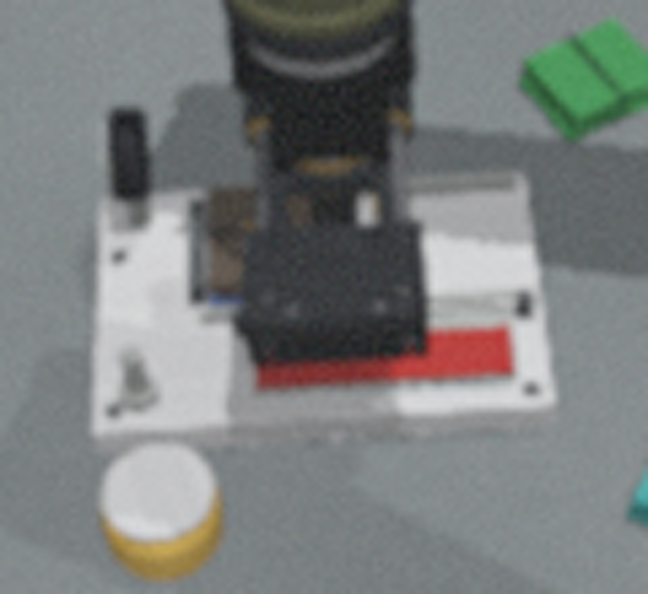

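Pad front (u≈208) is a few mm from the stop (u≈200). I'll push in 1 mm steps and watch the force.

play_rows(
  motion=[
    [0.37, -0.1, 0, 0, 0],
    [0.37, -0.1, 0, 0, 0],
    [0.37, -0.1, 0, 0, 0],
    [0.37, 0, 0, 0, 0],
  ],
)

```text
time: 8.5
position: [0.5325, 0.0353, 0.0382]
tool_rot: [0.573, -3.085, 0.0]
ft_force: [-6.0, -3.0, 14.0]
grip_width: 0.628
```

play_rows(
  motion=[
    [0.37, -0.1, 0, 0, 0],
    [0.37, 0, 0, 0, 0],
  ],
)

```text
time: 8.75
position: [0.5326, 0.0354, 0.0382]
tool_rot: [0.572, -3.083, -0.0]
ft_force: [-7.9, -4.1, 16.1]
grip_width: 0.631
```

play_rows(
  motion=[
    [0.37, -0.1, 0, 0, 0],
    [0.37, 0, 0, 0, 0],
  ],
)

```text
time: 9.0
position: [0.5327, 0.0354, 0.0382]
tool_rot: [0.572, -3.081, -0.0]
ft_force: [-12.0, -3.0, 19.6]
grip_width: 0.63
```

play_rows(
  motion=[
    [0.37, -0.1, 0, 0, 0],
    [0.37, 0, 0, 0, 0],
    [0.37, 0, 0, 0, 0],
  ],
)

```text
time: 9.38
position: [0.5329, 0.0354, 0.0382]
tool_rot: [0.571, -3.08, -0.001]
ft_force: [-13.6, -4.1, 20.8]
grip_width: 0.629
```

```bash
python3 look.py s8
```

```text
t 9.38 fixture xy mm [-32.6  34.7] tipz 30.2 grip mm 54.7
F fix [-14.2   1.1  20.8] tau [-0.68  3.13 -0.14] j [-0.59  0.29  0.54  1.95 -0.18  0.95  1.97]
spin needed -0.0016 z axis [-0.009 -0.001 -1.   ]
```

View pics/s8.png

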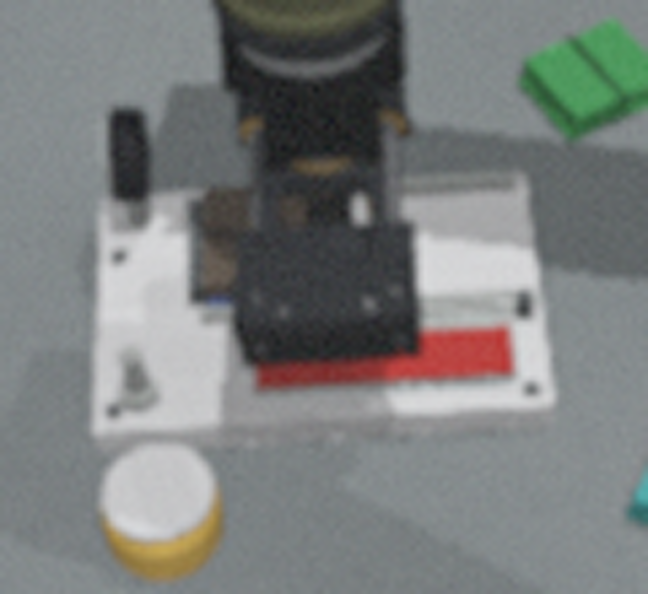

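play_rows(
  motion=[
    [0.37, 0.2, 0, 0, 0],
    [0.37, 0.2, 0, 0, 0],
    [0.37, 0.2, 0, 0, 0],
    [0.37, 0.2, 0, 0, 0],
    [0.37, 0, 0, 0, 0],
  ],
)

```text
time: 10.05
position: [0.532, 0.0351, 0.0392]
tool_rot: [-0.573, 3.083, 0.0]
ft_force: [2.3, 0.3, 7.1]
grip_width: 0.632
```

```bash
python3 look.py s9
```

```text
t 10.05 fixture xy mm [-33.6  34.7] tipz 31.2 grip mm 55.0
F fix [ 2.3 -0.6  7.1] tau [ 0.33 -0.38 -0.07] j [-0.59  0.28  0.54  1.97 -0.17  0.94  1.97]
spin needed -0.0002 z axis [ 0.006  0.001 -1.   ]
```

View pics/s9.png

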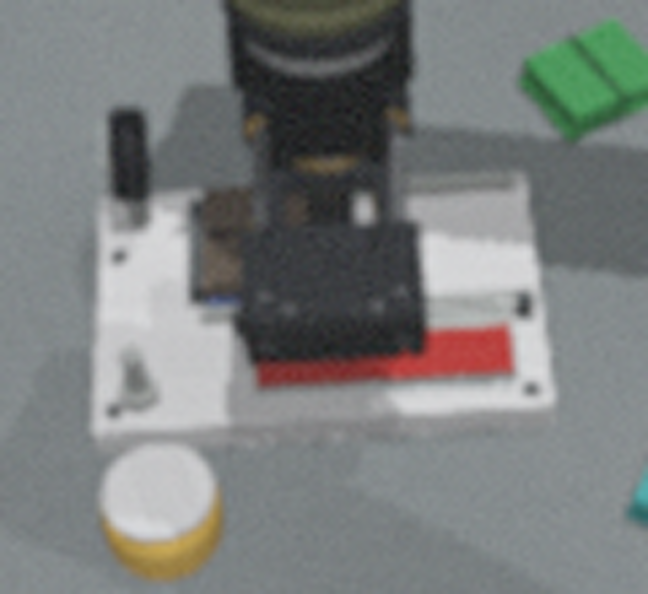

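play_rows(
  motion=[
    [0.37, 0.2, 0, 0.05, 0],
    [0.37, 0.2, 0, 0, 0],
    [0.37, 0, 0, 0, 0],
  ],
)

```text
time: 10.48
position: [0.5285, 0.034, 0.0388]
tool_rot: [-0.574, 3.083, 0.001]
ft_force: [2.7, 1.7, 8.4]
grip_width: 0.629
```

```bash
python3 look.py s10
```

```text
t 10.47 fixture xy mm [-37.3  34.9] tipz 30.8 grip mm 54.7
F fix [3.1 0.6 8.4] tau [ 0.47 -0.4  -0.11] j [-0.59  0.27  0.54  1.98 -0.17  0.93  1.97]
spin needed -0.0 z axis [ 0.006  0.001 -1.   ]
```

View pics/s10.png

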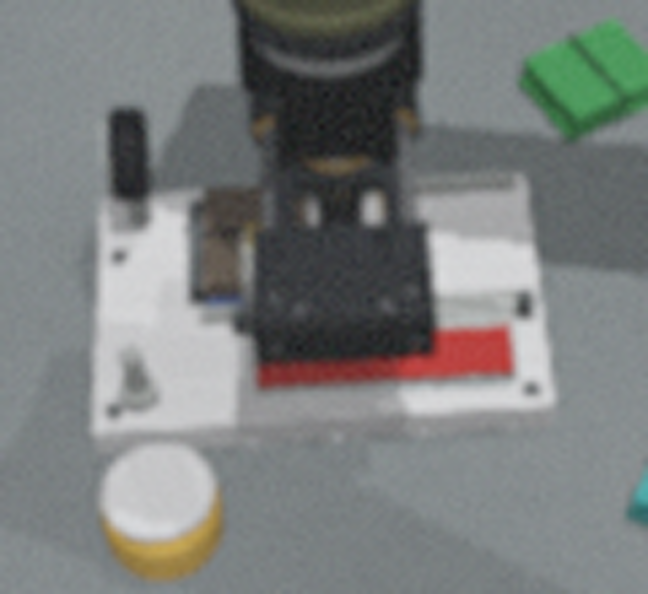

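play_rows(
  motion=[
    [0.37, 0, 0, -0.2, 0],
    [0.37, 0, 0, -0.2, 0],
    [0.37, 0, 0, -0.3, 0],
    [0.37, 0, 0, -0.4, 0],
    [0.37, 0, 0, -0.6, 0],
    [0.37, 0, 0, -1.5, 0],
    [0.37, 0, 0, -3, 0],
    [0.37, 0, 0, -4, 0],
    [0.37, 4, 0, -4, 0],
    [0.37, 4, 0, -2, 0],
    [0.37, 0, 0, 0, 0],
  ],
)

```text
time: 11.9
position: [0.4506, 0.0037, 0.2017]
tool_rot: [-0.572, 3.084, 0.004]
ft_force: [0.0, 0.8, -0.1]
grip_width: 0.63
```

```bash
python3 look.py s11
```

```text
t 11.9 fixture xy mm [-120.8   34.6] tipz 193.7 grip mm 54.8
F fix [ 0.3  0.8 -0.1] tau [ 0.01 -0.03  0.03] j [-0.66 -0.13  0.56  1.98  0.07  1.27  1.81]
spin needed -0.0014 z axis [ 0.004  0.004 -1.   ]
```

View pics/s11.png

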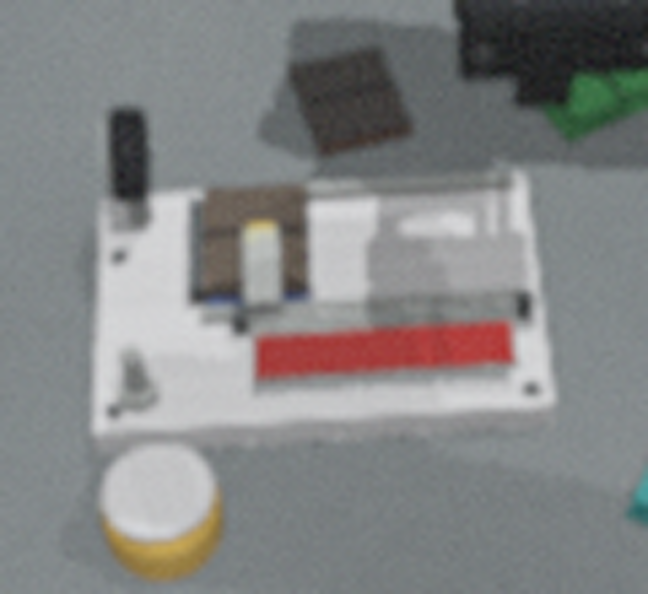

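```bash
python3 - <<'E'
from h import *
im=cv2.imread('pics/s11.png')[150:330,160:330]; im=cv2.resize(im,None,fx=3.2,fy=3.2,interpolation=2)
cv2.imwrite('pics/s11z.png',im)
for X in(-38.5,1,3):
    P=np.array([[X+25,-29,38],[X-25,-29,38],[X-25,29,38],[X+25,29,38]])/1e3
    print(X,((proj('side',F2W(FX,P))-[240,160]+.5)*5.4-.5).round(1).tolist())
E
```

```text
-38.5 [[288.9, 184.3], [392.2, 178.9], [398.6, 272.9], [291.2, 278.6]]
1 [[207.1, 188.5], [310.6, 183.1], [313.8, 277.4], [206.2, 283.2]]
3 [[202.9, 188.7], [306.5, 183.3], [309.5, 277.7], [201.9, 283.4]]
```

View pics/s11z.png

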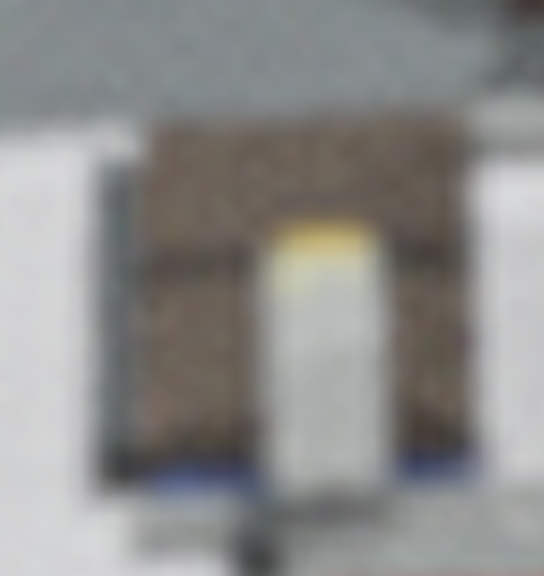

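```bash
python3 - <<'E'
import cv2,numpy as np
for k in ('s7','s8','s9','s10','s11'):
    a=cv2.imread(f'pics/{k}.png')[255:285,180:242:3].mean(0); print(k,(a[:,2]-a[:,0]).round().astype(int).tolist(), a.mean(1).round().astype(int).tolist())
E
```

```text
s7 [-1, -1, -3, -4, -6, -6, -5, -4, -1, 2, 9, 15, 17, 17, 17, 16, 16, 16, 16, 14, 11] [207, 199, 180, 150, 118, 101, 96, 105, 110, 109, 103, 95, 91, 89, 90, 89, 88, 86, 83, 81, 77]
s8 [-2, -2, -3, -4, -6, -6, -3, 1, 9, 16, 18, 18, 18, 18, 17, 17, 16, 13, 9, 2, -3] [206, 198, 180, 151, 119, 101, 91, 94, 94, 93, 92, 91, 89, 87, 88, 86, 83, 79, 75, 68, 62]
s9 [-2, -2, -2, -3, -5, -5, -3, 1, 9, 15, 19, 18, 17, 16, 17, 17, 17, 17, 16, 12, 6] [207, 200, 180, 150, 118, 101, 93, 96, 96, 94, 93, 92, 90, 89, 91, 90, 87, 84, 81, 79, 75]
s10 [-1, -2, -3, -4, -6, -6, -3, 3, 10, 15, 18, 19, 19, 18, 18, 17, 18, 17, 16, 12, 7] [208, 199, 179, 150, 118, 101, 92, 95, 95, 94, 93, 92, 90, 89, 91, 90, 88, 87, 89, 97, 111]
s11 [-2, -2, -2, -4, -6, -7, -4, 2, 10, 16, 20, 20, 19, 18, 18, 19, 19, 19, 16, 12, 7] [207, 198, 180, 154, 125, 109, 100, 103, 103, 102, 100, 98, 98, 97, 96, 95, 96, 93, 91, 99, 116]
```

The pad's front edge is in the same place as when it was pressed against the stop, so it didn't slip back. I'm handing the job in.

```bash
python3 -c "
from bench import ticket
print(ticket.close_job())"
```

```text
the job is handed in; nothing more can be done
None
```

The brake pad is home against the end stop and the clip has closed on it. I handed the job in at about 12 s. No verdict was reported.

**How it went:** One fingertip held the red bar down (about 0.4 rad, tip at z ≈ 30 mm). The other pushed the pad about 41 mm under the lip until the stop resisted with about 14 N. I then backed the pushing finger off about 4 mm with the bar still down, let the bar up and withdrew. The arm was clear of everything at hand-in.

**Last checks:**
- **Pad position:** The side picture shows the pad tight against the stop with no gap. Its front edge is unmoved from when it was pressed, and it sits at about fixture x = +3 mm.
- **Clip:** The lip lies on the pad, and the bar's position fits a clip angle of about 0.24 rad, as expected when closed on the pad.
- **Forces:** The largest vertical force I read was about 21 N, well under the limits.
- **Other items:** The bolt, tin, gauge and old pad look unmoved in the side crop. I did not take a final full view to check the meter, can, fob, wrench and pen. The arm only passed high over the bench and registered no contact there.

**Disagreements:**
- The fixture position from the two cameras differed by about 3 mm and 1°.
- The pad met the stop about 1 mm sooner than I had calculated, within that error.
- A sideways force of up to about 3.6 N appeared while pressing the bar. I did not explain it, and it was gone once the push began.

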